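# Start and seat the hold-down screw in a microscope stage's deep well

## Task

Take the long blue-handled hold-down screw from the rack and lower it, without dropping it, into the deep well in the black stage plate. Keep it upright and turn it under only light pressure, feeling for the hidden thread at the bottom, never forcing it crossed; once it drops into the thread, turn it clockwise until its flange lies flush on the stage plate, then let go. Leave the objective and the two specimen mounts where they are.

Things in the scene. Friction and masses are not known exactly. Their poses are not given: they have to be found in the camera images.
- screw_grip (a point): hold-down screw (160 g) hanging upright by its flange in a rack hole. Point on its axis in the blue bar handle, 22 mm above the flange's underside. z up along the screw, x along the bar. Bar 30 mm (x) by 12 mm (y: flat faces to grip), from 4 to 38 mm above the flange's underside. A half turn about z gives the same screw
- screw_flange (a point): point on the screw's axis at the underside of its flange (28 mm diameter, 4 mm thick); axes as screw_grip. Below it a shank of 20.8 mm diameter, 52 mm long, then a thin neck of 11 mm diameter with its tip 67 mm below the flange's underside
- screw_pin (a point): centre of the brass cross pin (4.5 mm diameter, 21 mm overall, round ends) that passes through the screw's neck along the screw's x axis, 63 mm below the flange's underside; its two ends are the thread lugs
- well_mouth (a point): centre of the mouth of the screw well, level with the top of the black square stage plate (110 by 110 mm, 80 mm above the table). z up, x along the stand. The well is a vertical bore of 23 mm diameter with a 3 mm chamfer at the mouth; the thread lies at its foot
- stand: white microscope stand foot, 180 mm (x) by 130 mm (y), fixed to the desk, with the stage plate and well in the middle; origin at the centre of its underside. A rigid brass thread insert sits in the well; more than 40 N between screw and stand (or turning harder than about 0.2 N m) damages the thread
- thread_land (a point): centre of the brass two-start right-hand thread's flat top, 52 mm below the plate. Two opposite entry gaps, about 50 degrees wide; the line through them is at an unknown angle within 70 degrees of the stand's x, unseen. Pin on the land: flange 13 mm proud. Pin within about 10 degrees of the gaps: the screw drops 8.5 mm
- thread_floor (a point): centre of the thread's lowest floor, 66 mm below the plate. After the drop (flange 4.5 mm proud) the pin, turned clockwise seen from above, runs down 4.5 mm, until the flange is flush, at about 85 degrees clockwise of the gaps' middle; a hard stop is at 105 degrees. Anticlockwise it meets a wall 10 degrees past the middle
- rack: grey fixed rack block, 70 mm (x) by 160 mm (y) by 78 mm high, origin at the centre of its underside; two vertical holes of 25 mm diameter at y = -37.5 and +37.5 mm, one with the screw, the other with the objective
- objective_center (a point): bystander: steel microscope objective with a yellow ring standing in the other hole of the rack, 30 mm diameter, reaching 26 mm above the rack; point 13 mm above the rack's top
- mount_a_center (a point): bystander: black round specimen mount, 30 mm diameter, 18 mm high, lying on the table; its centre
- mount_b_center (a point): bystander: red round specimen mount, 30 mm diameter, 18 mm high, lying on the table; its centre
Mind the look-alikes: they are no part of the job. Of the things that look like the part that bears screw_grip, the smallest one is meant.

How it is judged:
On the way, in this order (a step that is already met when the one before it is completed fails the run):
1. the screw's shank is in the well, flange less than 45 mm above the plate (z of screw_flange in the frame of well_mouth below 0.045 m and horizontal distance between screw_flange and well_mouth below 0.006 m), for 0.05 s.
2. the pin has dropped into the thread: flange less than 7 mm proud (z of screw_flange in the frame of well_mouth below 0.007 m and horizontal distance between screw_flange and well_mouth below 0.004 m), for 0.1 s.
At the end, for the whole second after the job is handed in: the screw is screwed home in the well: flange flush on the stage plate within 1.5 mm, centred within 3.5 mm and upright within 0.06 rad, and let go (z of screw_flange in the frame of well_mouth between -0.002 and 0.0015 m and horizontal distance between screw_flange and well_mouth below 0.0035 m and angle between screw_flange's own z axis and vertical below 0.06 rad); the robot touches nothing.
It fails at once if the screw is forced: more than 40 N between the screw and the stand (contact force between screw and stand above 40 N).
It fails at once if the screw is tilted by more than 0.15 rad in the well (z of screw_flange in the frame of well_mouth below 0.045 m and horizontal distance between screw_flange and well_mouth below 0.02 m and angle between screw_flange's own z axis and vertical above 0.15 rad).
It fails at once if the objective is moved by more than 15 mm (distance of objective_center from where it was at the start of the episode above 0.015 m).
It fails at once if a specimen mount is moved by more than 20 mm (distance of any of mount_a_center, mount_b_center from where it was at the start of the episode above 0.02 m).
It also fails if it takes over 72 s, if anything falls off the work surface, if the arm or the gripper's body presses on something with over 40 N, if the wrist force passes 120 N, or if a joint passes its speed limit or range.

## Robot

A 7-joint arm with a two-finger parallel gripper is mounted at the origin on the work surface. World frame = base frame: x ahead of the robot, y to its left, z up, the work surface at z = 0. Lengths are in m, angles in rad, forces in N, time in s.
With the tool pointing down it reaches from about 0.425 to 0.925 m from the base axis. Payload 6.8 kg.
Tool frame: the origin (TCP) lies midway between the tips of the shut fingers; the grasp point (between the pads) lies 19 mm behind it; z points along the fingers, y is the line along which they close (so a half turn about z gives the same grasp; the last joint's range is limited). The gripper opens to 85 mm and grips with 20 to 120 N. Pads are 22 mm wide; open, the fingers measure 114 mm over their backs; the gripper's body (76 mm by 85 mm) begins 54 mm behind the grasp point. The pads swing forward as they close: fully open they stand 13 mm farther back than shut.
Start: joints at [1.14, 0.477, 0.022, 1.555, -0.011, 1.109, -0.083], TCP at [0.214, -0.64, 0.231] pointing down, gripper open.
Joint ranges: [-2.96, 2.96], [-0.34, 2.1], [-1.41, 1.46], [0.24, 2.44], [-1.37, 4.51], [0.17, 1.92], [-2.96, 2.96]. Speed limits (rad/s): [2.39, 2.39, 3.14, 3.14, 3.14, 3.14, 3.14].

## Interface

Orientations are given as a unit quaternion [w, x, y, z].
In Python, from station import * gives the robot as it stands.
- The arm moves only by the shell command python3 -m creep 'ROWS' [FORCE]. ROWS is JSON, a list of rows, each a list of 7 numbers: the gripper command: -1 is shut, 1 is fully open, values between are in proportion, then the shift along the world's x, y, z in mm, then the turn, a rotation vector about the world's x, y, z in rad. A call has 1 to 5 rows; each row shifts and turns the commanded pose from where the row before left it; what a row does not reach is not made up. A row lasts 1/8 s, in which the tool goes at most 62.5 mm and 10.7 degrees, less where a joint would pass 70% of its speed; a pose out of reach is approached as far as the arm can. A call is refused whole if a number of a shift passes 62.5 or a number of a turn 0.188, either way. A call with a gripper value outside its range is refused whole. The fingers move at their own pace and stop on an object; FORCE is the grip in N (left out, the last holds). Time passes only in rows, so rows that do not move let the fingers close. It gives the time, the measured TCP pose, the force, the opening and the grip force at its end, in the units of the state.
- get_obs(): the state, without advancing time (a new reading comes with each control period).
- read_camera(name): name is "scene" or "side" or "wrist"; returns (picture, depth): 480x640x3 uint8, red, green, blue; 480x640 float32, m along the optical axis (not along the pixel's ray), 0 where there is no reading.
- camera_params(name): a dict with "intrinsics" (3x3 intrinsics, pixels), "cam_to_world" (4x4, takes a point from camera to world coordinates); the wrist camera has in their place "mount" (4x4, takes a point from camera to tool coordinates, whose origin is the TCP and whose axes are the flange's). Camera axes: x right, y up, looking along -z (the intrinsics and any distortion apply to the point x, -y, -z); pixel columns grow to the right and rows downward; lengths in m; the calibration is good to about 2 mm. The wrist camera is an equidistant fisheye: a pixel r from the principal point sees the ray r / f radians off the axis. A picture is of the moment at which its call begins: read the wrist's pose just before it. camera_params takes no time and is no camera call.
- hand_in(): hands the job in; it is judged then, once.
The state is a dict: "t": time; "q": joint angles; "joint_vel": joint speeds; "joint_torque": joint torques, N m; "eef_pos": TCP position; "tool_rot": TCP orientation; "contact_force": force on the tool from outside, world axes, zero at the start; "torque": the same for the moment, N m; "gripper_width": opening from 0.0 (shut) to 1.0 (fully open); "grasp_force": force on a finger pad.
Only numpy, scipy, OpenCV 4.12 (cv2) and the standard library are available. Lean on these libraries where they do the work, as an engineer would, in place of code of your own. Each camera call takes 0.05 s, during which the arm holds its last target. There are 200 camera calls.

## Working session

There is one attempt and no reset: what is moved stays moved. The work goes in short steps, Python scripts to look and compute and a shell command to move; the robot and the scene stay as the last step left them, time stands still between calls to the robot, and variables do not carry over. Pictures are saved under pics/ and viewed, at most 10 in all, crops included, and the job is handed in when it is done.

```bash
mkdir -p pics; ls
cat > h.py <<'E'
from station import *
import numpy as np, cv2
def save(n,img): cv2.imwrite(f'pics/{n}.png',img[:,:,::-1])
def cloud(name,depth):
    p=camera_params(name);K=np.array(p['intrinsics']);T=np.array(p['cam_to_world'])
    v,u=np.mgrid[0:480,0:640]
    c=np.stack([(u-K[0,2])/K[0,0]*depth,-(v-K[1,2])/K[1,1]*depth,-depth,np.ones_like(depth)],-1)
    return (c@T.T)[...,:3]
E
python3 - <<'E'
from h import *
o=get_obs();print(o['t'],o['eef_pos'],o['tool_rot'])
ims=[]
for n in('scene','side'):
    r,d=read_camera(n);np.savez(f'{n}.npz',r=r,d=d,P=cloud(n,d));save(n,r)
    p=camera_params(n);print(n,p)
print(camera_params('wrist'))
E
```

```text
pics
0.0 [ 0.21392895 -0.63958891  0.23032192] [-8.91531772e-04  9.87005601e-01  1.60683264e-01 -1.93438489e-04]
scene {'intrinsics': array([[461.68892648,   0.        , 320.2770619 ],
       [  0.        , 461.68892648, 233.08342845],
       [  0.        ,   0.        ,   1.        ]]), 'cam_to_world': array([[ 2.94109408e-01, -7.30384005e-01,  6.16472920e-01,
         1.02707047e+00],
       [ 9.55771732e-01,  2.24907687e-01, -1.89517621e-01,
        -1.84362255e-01],
       [-2.28859403e-04,  6.44946306e-01,  7.64227852e-01,
         6.26343714e-01],
       [ 0.00000000e+00,  0.00000000e+00,  0.00000000e+00,
         1.00000000e+00]])}
side {'intrinsics': array([[465.44318622,   0.        , 311.46074516],
       [  0.        , 465.44318622, 235.02821812],
       [  0.        ,   0.        ,   1.        ]]), 'cam_to_world': array([[ 0.957573  ,  0.20139728, -0.20613852,  0.40541826],
       [-0.28818333,  0.67432496, -0.67987956, -0.60667329],
       [ 0.00207845,  0.71043999,  0.70375471,  0.64951404],
       [ 0.        ,  0.        ,  0.        ,  1.        ]])}
{'intrinsics': array([[371.64829954,   0.        , 319.43384824],
       [  0.        , 371.64829954, 239.53607712],
       [  0.        ,   0.        ,   1.        ]]), 'mount': array([[-1.67080426e-04,  9.46170518e-01,  3.23668540e-01,
         8.35355680e-02],
       [ 9.99999409e-01, -1.89683615e-04,  1.07070453e-03,
        -3.35894481e-04],
       [ 1.07446368e-03,  3.23668527e-01, -9.46169927e-01,
        -1.44058174e-01],
       [ 0.00000000e+00,  0.00000000e+00,  0.00000000e+00,
         1.00000000e+00]])}
```

View pics/scene.png

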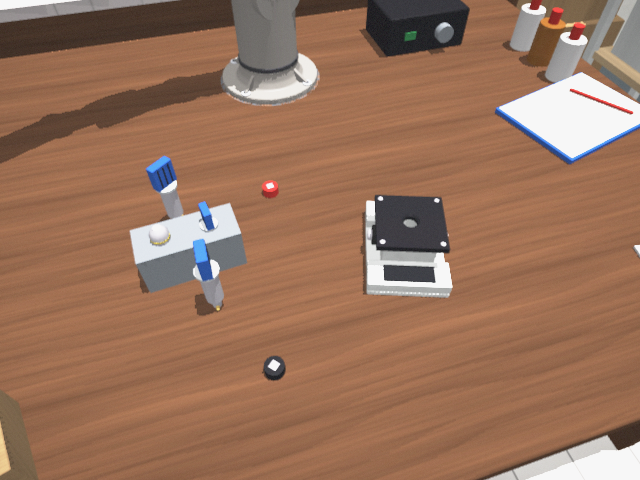

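View pics/side.png

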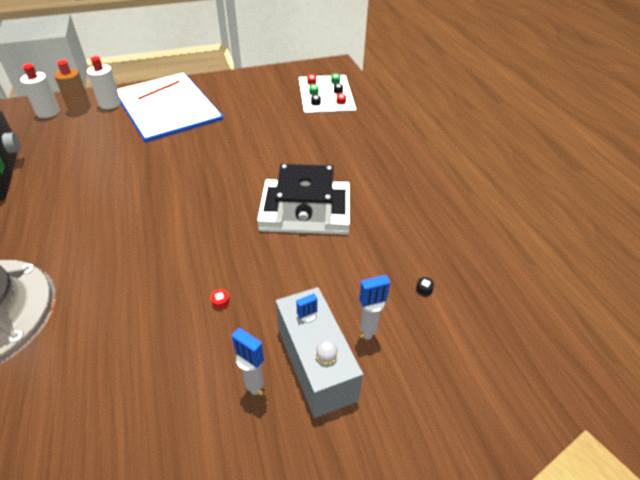

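Both views show the rack (scene ~(187,245), side ~(318,350)). The small blue handle is in its hole, at scene (207,215) and side (307,306). The two larger decoys stand beside the rack. The well is at scene (410,222) and side (305,184).

Run:
```python
from h import *
for n in('scene','side'):
    z=np.load(n+'.npz');r,d,P=z['r'],z['d'],z['P'];hsv=cv2.cvtColor(r,cv2.COLOR_RGB2HSV)
    m=cv2.inRange(hsv,(100,150,80),(125,255,255));m[:, :]&=(np.linalg.norm(P[...,:2]-[.5,-.3],axis=-1)<.5).astype(np.uint8)*255
    k,l,s,c=cv2.connectedComponentsWithStats(m)
    for i in range(1,k):
        if s[i,4]<40: continue
        q=P[l==i];t=q[q[:,2]>np.percentile(q[:,2],97)-.004]
        print(n,'blue',c[i].round(),s[i,4],'zmax',q[:,2].max().round(4),'top mean',t.mean(0).round(4), cv2.minAreaRect((t[:,:2]*1000).astype(np.float32)))
    # rack top
    mk=(abs(P[...,2]-.078)<.004)&(hsv[...,1]<80)&(hsv[...,2]>60)&(np.linalg.norm(P[...,:2]-[.55,-.45],axis=-1)<.3)
    k,l,s,c=cv2.connectedComponentsWithStats(mk.astype(np.uint8))
    i=1+np.argmax(s[1:,4]);q=P[l==i];print('rack',c[i],len(q),q[:,2].mean(),cv2.minAreaRect((q[:,:2]*1000).astype(np.float32)))
    mk=(abs(P[...,2]-.080)<.004)&(hsv[...,2]<70)
    k,l,s,c=cv2.connectedComponentsWithStats(mk.astype(np.uint8))
    i=1+np.argmax(s[1:,4]);q=P[l==i];print('plate',c[i],len(q),q[:,2].mean(),cv2.minAreaRect((q[:,:2]*1000).astype(np.float32)))
```

```text
scene blue [161. 173.] 553 zmax 0.1416 top mean [ 0.4239 -0.2666  0.139 ] ((423.057861328125, -266.1993713378906), (16.91307258605957, 39.26716613769531), 35.37653732299805)
scene blue [206. 215.] 204 zmax 0.119 top mean [ 0.5199 -0.2118  0.1166] ((519.6906127929688, -211.95736694335938), (30.624923706054688, 10.84660816192627), 8.310400009155273)
scene blue [202. 259.] 468 zmax 0.1422 top mean [ 0.6176 -0.2265  0.1395] ((616.68896484375, -226.6907958984375), (38.83675765991211, 15.651774406433105), 0.5533329248428345)
rack [183.87198944 234.69877928] 3031 0.07859554513813058 ((521.35693359375, -248.95645141601562), (73.39826202392578, 160.41871643066406), 4.332882404327393)
plate [410.44078947 223.48388158] 3040 0.0806186440843791 ((604.6837768554688, 93.64344787597656), (108.70227813720703, 111.88353729248047), 70.37041473388672)
side blue [374. 290.] 614 zmax 0.6495 top mean [ 0.6132 -0.2314  0.1401] ((506.2249755859375, -406.40362548828125), (446.8447570800781, 37.54181671142578), 58.478912353515625)
side blue [307. 305.] 317 zmax 0.1179 top mean [ 0.5166 -0.2154  0.1152] ((516.708740234375, -214.70555114746094), (28.86456871032715, 11.816438674926758), 12.34881591796875)
side blue [248. 347.] 692 zmax 0.6495 top mean [ 0.4214 -0.2714  0.1394] ((421.76055908203125, -428.43133544921875), (33.31422424316406, 356.42559814453125), 0.10120385885238647)
rack [318.32065906 342.93510773] 3945 0.07742154109959413 ((520.6215209960938, -251.0157928466797), (70.99530792236328, 161.5870819091797), 4.674921989440918)
plate [304.62653419 183.19520748] 1711 0.07903880909528062 ((602.5903930664062, 91.02845001220703), (111.49805450439453, 110.01659393310547), 70.30325317382812)
```

```bash
python3 -m creep '[[0.1,19,26.7,0,0,0,0.187],[0.1,19,26.7,0,0,0,0.187],[0.1,19,26.7,0,0,0,0.187],[0.1,19,26.7,0,0,0,0.187],[0.1,19,26.7,0,0,0,0.187]]' 40
python3 -m creep '[[0.1,19,26.7,0,0,0,0.187],[0.1,19,26.7,0,0,0,0.187],[0.1,19,26.7,0,0,0,0.187],[0.1,19,26.7,0,0,0,0.187],[0.1,19,26.7,0,0,0,0.187]]'
python3 -m creep '[[0.1,19,26.7,0,0,0,0.187],[0.1,19,26.7,0,0,0,0.187],[0.1,19,26.7,0,0,0,0.187],[0.1,19,26.7,0,0,0,0.187],[0.1,19,26.7,0,0,0,0.187]]'
python3 -m creep '[[0.1,19,26.7,0,0,0,0.187],[0.1,0,0,0,0,0,0],[0.1,0,0,0,0,0,0]]'
cat >> h.py <<'E'
from scipy.spatial.transform import Rotation as R
def tool():
    o=get_obs();q=o['tool_rot'];T=np.eye(4);T[:3,:3]=R.from_quat([q[1],q[2],q[3],q[0]]).as_matrix();T[:3,3]=o['eef_pos'];return o,T
def wrist(name):
    o,T=tool();r,d=read_camera('wrist');save(name,r);return r,d,T
def rays(T,uv):
    p=camera_params('wrist');K=np.array(p['intrinsics']);M=T@np.array(p['mount'])
    x=(uv[:,0]-K[0,2]);y=(uv[:,1]-K[1,2]);rr=np.hypot(x,y);th=rr/K[0,0];s=np.sin(th)/np.maximum(rr,1e-9)
    c=np.stack([x*s,-y*s,-np.cos(th)],-1);return M[:3,3],c@M[:3,:3].T
def toplane(T,uv,z):
    o,d=rays(T,np.asarray(uv,float));return o+d*((z-o[2])/d[:,2])[:,None]
def st():
    o,T=tool();print('t',round(o['t'],2),'p',(o['eef_pos']*1000).round(1),'yaw',np.degrees(np.arctan2(T[1,0],T[0,0])).round(1),'zax',T[:3,2].round(3),'F',np.round(o['contact_force'],1),'M',np.round(o['torque'],2),'w',np.round(o['gripper_width'],3),'g',np.round(o['grasp_force'],1),'q',np.round(o['q'],2))
E
python3 - <<'E'
from h import *
st();r,d,T=wrist('w1')
hsv=cv2.cvtColor(r,cv2.COLOR_RGB2HSV);m=cv2.inRange(hsv,(100,150,80),(125,255,255))
k,l,s,c=cv2.connectedComponentsWithStats(m)
for i in range(1,k):
    if s[i,4]<100: continue
    ys,xs=np.nonzero(l==i);q=toplane(T,np.c_[xs,ys],.116);print(c[i].round(),s[i],(q.mean(0)*1000).round(1),cv2.minAreaRect((q[:,:2]*1000).astype(np.float32)))
E
```

```text
t: 0.72
eef_pos: [0.3095, -0.5055, 0.2309]
tool_rot: [-0.0, 0.807, 0.591, -0.0]
contact_force: [0.6, 0.4, -0.2]
gripper_width: 0.549
grasp_force: 0.0
t: 1.35
eef_pos: [0.4044, -0.3721, 0.231]
tool_rot: [-0.0, 0.454, 0.891, 0.0]
contact_force: [0.3, -0.3, -0.7]
gripper_width: 0.553
grasp_force: 0.0
t: 1.98
eef_pos: [0.4993, -0.2388, 0.231]
tool_rot: [-0.0, 0.004, 1.0, 0.0]
contact_force: [0.6, -0.4, -0.6]
gripper_width: 0.553
grasp_force: 0.0
t: 2.35
eef_pos: [0.5175, -0.2136, 0.2309]
tool_rot: [-0.001, -0.085, 0.996, -0.0]
contact_force: [-0.6, -0.5, -0.6]
gripper_width: 0.547
grasp_force: 0.0
t 2.35 p [ 517.5 -213.6  230.9] yaw -170.2 zax [-0.001 -0.    -1.   ] F [-0.6 -0.5 -0.6] M [-0.01 -0.02  0.04] w 0.547 g 0.0 q [ 0.87  0.38 -0.74  1.8   0.29  1.08  1.77]
[263.  88.] [ 230   63   67   49 1662] [ 420.9 -269.2  116. ] ((421.4081726074219, -269.084716796875), (20.81938362121582, 43.044288635253906), 38.023094177246094)
[322. 233.] [315 214  14  38 529] [ 516.9 -211.6  116. ] ((516.9302368164062, -211.5602264404297), (28.439605712890625, 9.674324989318848), 9.761151313781738)
[283. 344.] [ 270  310   26   66 1169] [ 619.9 -226.5  116. ] ((619.5397338867188, -226.4066619873047), (68.15991973876953, 17.019643783569336), 0.15964554250240326)
```

View pics/w1.png

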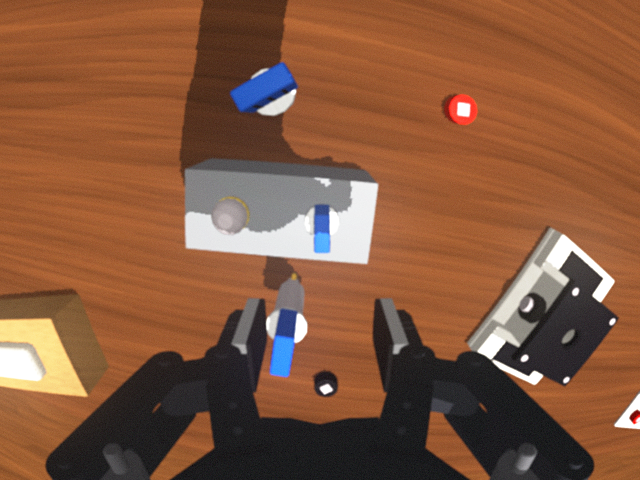

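Wrist view: the screw bar at (322,233) lies at about 9.8°, already aligned with the tool. The objective is at (230,215), and the decoys are clear of the fingers. I'll go down and grip.

```bash
python3 -m creep '[[0.1,-0.5,1,-40,0,0,0],[0.1,0,0,-40,0,0,0],[0.1,0,0,-30,0,0,0],[0.1,0,0,-20,0,0,0],[0.1,0,0,-15,0,0,0]]' 50
python3 -m creep '[[0.1,0,0,0,0,0,0],[-0.8,0,0,0,0,0,0],[-1,0,0,0,0,0,0],[-1,0,0,0,0,0,0],[-1,0,0,0,0,0,0]]' 50
python3 -m creep '[[-1,0,0,0,0,0,0],[-1,0,0,0,0,0,0],[-1,0,0,0,0,0,0]]' 50
python3 -c "
from h import *
st()"
```

```text
t: 3.02
eef_pos: [0.5174, -0.2127, 0.0856]
tool_rot: [-0.0, -0.086, 0.996, -0.0]
contact_force: [0.2, -0.6, -0.2]
gripper_width: 0.551
grasp_force: 0.0
t: 3.65
eef_pos: [0.5184, -0.2122, 0.0874]
tool_rot: [0.001, -0.086, 0.996, -0.001]
contact_force: [-1.5, 0.7, 6.7]
gripper_width: 0.127
grasp_force: 50.3
t: 4.03
eef_pos: [0.5184, -0.2122, 0.0874]
tool_rot: [0.001, -0.086, 0.996, -0.001]
contact_force: [-1.0, -0.0, 6.1]
gripper_width: 0.138
grasp_force: 50.3
t 4.03 p [ 518.4 -212.2   87.4] yaw -170.1 zax [ 0.002 -0.001 -1.   ] F [-1.  -0.   6.1] M [-0.04  0.24 -0.01] w 0.138 g 50.3 q [ 0.78  0.56 -0.65  1.92  0.46  0.82  1.63]
```

```bash
python3 -m creep '[[-1,0,0,15,0,0,0],[-1,0,0,30,0,0,0],[-1,0,0,45,0,0,0],[-1,0,0,45,0,0,0],[-1,0,0,18,0,0,0]]' 60
python3 -m creep '[[-1,14,40,0,0,0,0.18],[-1,14,40,0,0,0,0.18],[-1,14,40,0,0,0,0.18],[-1,14,40,0,0,0,0.18],[-1,14,40,0,0,0,0]]'
python3 -m creep '[[-1,0,40,0,0,0,0],[-1,0,0,0,0,0,0],[-1,0,0,0,0,0,0]]'
python3 - <<'E'
from h import *
st();r,d,T=wrist('w2')
np.savez('w2.npz',r=r,T=T,d=d)
E
```

```text
t: 4.65
eef_pos: [0.5187, -0.2119, 0.2425]
tool_rot: [0.002, -0.087, 0.996, -0.001]
contact_force: [0.5, -1.0, -1.5]
gripper_width: 0.132
grasp_force: 58.6
t: 5.28
eef_pos: [0.5873, -0.0111, 0.2384]
tool_rot: [-0.001, -0.433, 0.902, 0.0]
contact_force: [-0.5, -0.4, -1.7]
gripper_width: 0.126
grasp_force: 58.6
t: 5.65
eef_pos: [0.5872, 0.0273, 0.2386]
tool_rot: [-0.001, -0.432, 0.902, -0.0]
contact_force: [0.3, -0.7, -0.8]
gripper_width: 0.13
grasp_force: 58.6
t 5.65 p [587.2  27.3 238.6] yaw -128.8 zax [-0.001 -0.001 -1.   ] F [ 0.3 -0.7 -0.8] M [-0.05  0.02  0.02] w 0.13 g 58.6 q [ 0.54  0.48 -0.93  1.71  0.42  1.16  1.96]
```

View pics/w2.png

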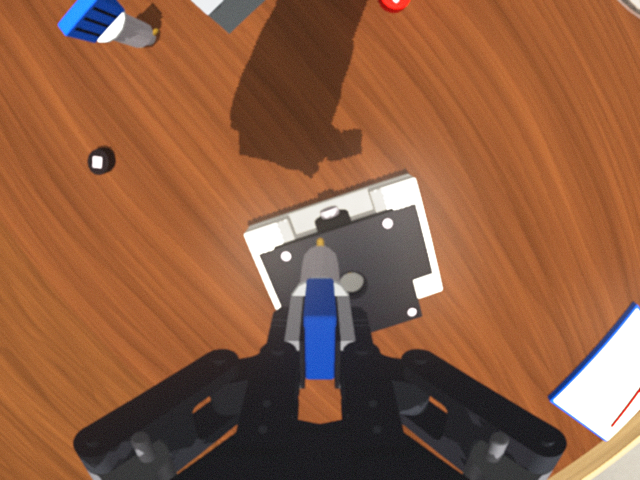

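Wrist view: the screw is held upright with its pin end at (320,243). The well mouth is at (352,282), with plate screw heads at (388,224), (286,256) and (412,312).

Run:
```python
from h import *
z=np.load('w2.npz');r,T=z['r'],z['T']
g=cv2.cvtColor(r,cv2.COLOR_RGB2GRAY);hsv=cv2.cvtColor(r,cv2.COLOR_RGB2HSV)
w=(g>170)&(hsv[...,1]<50);k,l,s,c=cv2.connectedComponentsWithStats(w.astype(np.uint8))
H=[]
for p in [(388,224),(286,256),(412,312)]:
    i=min(range(1,k),key=lambda i:np.hypot(*(c[i]-p)) if s[i,4]>20 else 1e9);H.append(c[i]);print(c[i],s[i,4])
Q=toplane(T,np.array(H),.0805);print((Q*1000).round(1),'mid',((Q[1]+Q[2])/2*1000).round(1), 'sides',np.linalg.norm(Q[0]-Q[1]),np.linalg.norm(Q[0]-Q[2]), 'yaw',np.degrees(np.arctan2(*(Q[0]-Q[1])[1::-1])))
m=((g>70)&(g<200)).astype(np.uint8);sub=np.zeros_like(m);sub[262:302,336:376]=m[262:302,336:376]
k,l,s,c=cv2.connectedComponentsWithStats(sub);i=l[282,354];ys,xs=np.nonzero(l==i);print(s[i],c[i])
P=toplane(T,np.c_[xs,ys],.08)[:,:2]*1000;h=cv2.convexHull(P.astype(np.float32));print('well',cv2.minEnclosingCircle(h),cv2.fitEllipse(h) if len(h)>4 else 0)
zt=T[2,3]-.0094-.063
print('pin',(toplane(T,[[320,243],[320,239]],zt)*1000).round(1),zt)
big=cv2.resize(r[200:330,250:430],None,fx=4,fy=4,interpolation=cv2.INTER_CUBIC);save('w2c',big)
```

```text
[387.18181818 222.98989899] 99
[285.72043011 255.88172043] 93
[411.59090909 311.72727273] 66
[[544.8  68.   80.5]
 [631.8  36.5  80.5]
 [576.5 155.1  80.5]] mid [604.1  95.8  80.5] sides 0.0925287805116328 0.09271081724811964 yaw 160.09298580372874
[ 336  262   40   40 1174] [355.04770017 277.89437819]
well ((599.5119018554688, 94.27413177490234), 25.50784683227539) ((598.5416259765625, 96.40701293945312), (43.72947692871094, 46.73725891113281), 16.606624603271484)
pin [[582.3  22.5 166.2]
 [580.7  20.4 166.2]] 0.16619432932944891
```

View pics/w2c.png

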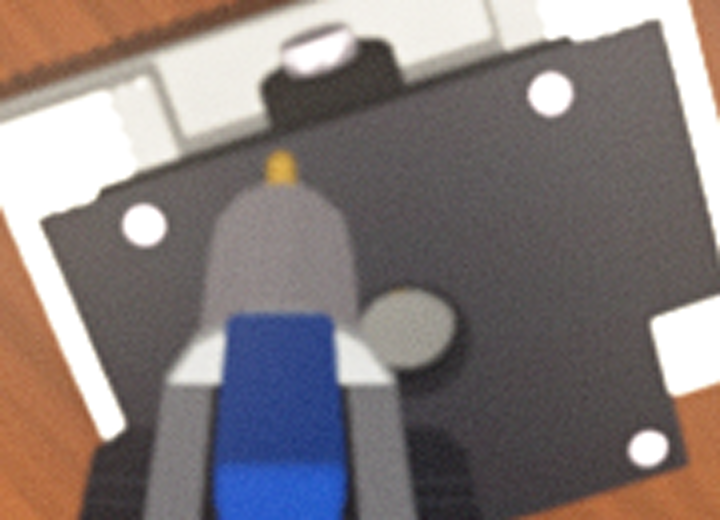

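```bash
python3 -m creep '[[-1,8.5,33.5,0,0,0,0],[-1,8.5,33.5,0,0,0,0],[-1,0,0,-30,0,0,0],[-1,0,0,-30,0,0,0],[-1,0,0,-5,0,0,0]]'
python3 -m creep '[[-1,0,0,0,0,0,0],[-1,0,0,0,0,0,0]]'
python3 - <<'E'
from h import *
st()
a=[]
for n in('scene','side'):
    r,d=read_camera(n);c=(410,205) if n=='scene' else (305,170)
    a.append(cv2.resize(r[c[1]-65:c[1]+65,c[0]-50:c[0]+50],None,fx=4,fy=4,interpolation=cv2.INTER_CUBIC))
save('mid',np.hstack(a))
E
```

```text
t: 6.32
eef_pos: [0.6035, 0.0927, 0.172]
tool_rot: [-0.002, -0.431, 0.902, 0.0]
contact_force: [-0.4, -0.4, -1.2]
gripper_width: 0.127
grasp_force: 58.6
t: 6.58
eef_pos: [0.6055, 0.095, 0.1757]
tool_rot: [0.001, -0.432, 0.902, -0.0]
contact_force: [0.3, -0.2, -1.0]
gripper_width: 0.129
grasp_force: 58.6
t 6.58 p [605.5  95.  175.7] yaw -128.9 zax [ 0.002  0.    -1.   ] F [ 0.3 -0.2 -1. ] M [-0.02 -0.04  0.02] w 0.129 g 58.6 q [ 0.38  0.58 -0.88  1.72  0.5   1.08  1.79]
```

View pics/mid.png

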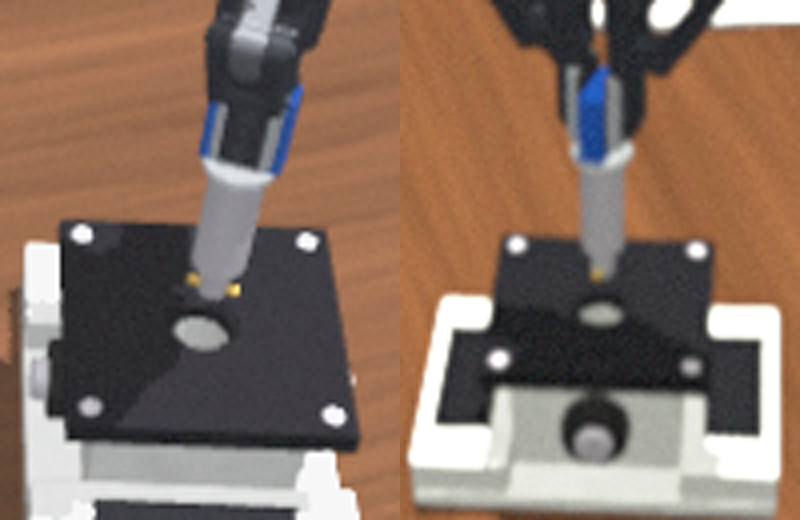

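Both views show the screw upright above the well with the pin lugs visible (scene crop (193,281) and (234,290)). I'll measure the offset from pin to well in each view so the calibration error cancels.

Run:
```python
from h import *
X=np.array([.6055,.095,.1033])
def proj(n,X):
    p=camera_params(n);K=p['intrinsics'];c=np.linalg.inv(p['cam_to_world'])@np.r_[X,1];return np.array([K[0,2]+K[0,0]*c[0]/-c[2],K[1,2]-K[1,1]*c[1]/-c[2]])
def plane(n,uv,z):
    p=camera_params(n);K=p['intrinsics'];T=p['cam_to_world'];d=T[:3,:3]@np.array([(uv[0]-K[0,2])/K[0,0],-(uv[1]-K[1,2])/K[1,1],-1]);return T[:3,3]+d*(z-T[2,3])/d[2]
def f(n,c,p): return np.array([c[0]-50,c[1]-65])+(np.array(p)+.5)/4-.5
sc=(410,205);sd=(305,170)
pin=f('scene',sc,(213.5,285.5))
def ctr(n,H): 
    Q=np.array([plane(n,h,.0805) for h in H]);return Q.mean(0)
cs=ctr('scene',[f('',sc,p) for p in [(82,234),(333,415),(307,241),(91,407)]])
e=plane('scene',pin,.1033)-X;print('scene well',cs*1000,'pin err',e*1000,'corr',(cs-e)*1000)
cd=ctr('side',[f('',sd,p) for p in [(117,244),(291,366),(297,250),(99,359)]])
print('side well',cd*1000)
# side: lateral, lug seen at (197,275) is one end at axis -10.5*dir
a=np.radians(231.1);L=X+np.r_[10e-3*np.array([np.cos(a),np.sin(a)]),0]
e2=plane('side',f('',sd,(197,275)),.1033)-L;print('side err',e2*1000,'corr',(cd-e2)*1000)
```

```text
scene well [602.43503763  95.49812394  80.5       ] pin err [-8.59158332e-01  3.55414751e-01 -5.55111512e-14] corr [603.29419596  95.14270919  80.5       ]
side well [603.84572291  93.52491527  80.5       ]
side err [ 7.95556285e-01 -5.56313091e-01  5.55111512e-14] corr [603.05016663  94.08122836  80.5       ]
```

```bash
python3 -m creep '[[-1,-2.2,-0.4,0,0,0,0],[-1,0,0,-10,0,0,0],[-1,0,0,-10,0,0,0],[-1,0,0,-5,0,0,0],[-1,0,0,-5,0,0,0]]'
python3 -m creep '[[-1,0,0,-5,0,0,0],[-1,0,0,-5,0,0,0],[-1,0,0,-3,0,0,0],[-1,0,0,0,0,0,0]]'
python3 -c "
from h import *
st()"
```

```text
t: 7.3
eef_pos: [0.6025, 0.0949, 0.1439]
tool_rot: [-0.0, -0.432, 0.902, 0.0]
contact_force: [0.7, -0.1, -1.1]
gripper_width: 0.126
grasp_force: 58.8
t: 7.8
eef_pos: [0.6028, 0.0946, 0.1311]
tool_rot: [0.0, -0.432, 0.902, -0.0]
contact_force: [3.1, 0.8, -2.7]
gripper_width: 0.131
grasp_force: 58.4
t 7.8 p [602.8  94.6 131.1] yaw -128.8 zax [ 0.  0. -1.] F [ 3.1  0.8 -2.7] M [ 0.11 -0.9   0.01] w 0.131 g 58.4 q [ 0.35  0.63 -0.85  1.76  0.55  1.01  1.75]
```

```bash
python3 -m creep '[[-1,0.8,0.2,0,0,0,0],[-1,0,0,-5,0,0,0],[-1,0,0,-5,0,0,0],[-1,0,0,-5,0,0,0],[-1,0,0,0,0,0,0]]'
python3 -m creep '[[-1,0,0,-5,0,0,0],[-1,0,0,-3,0,0,0],[-1,0,0,-2,0,0,0],[-1,0,0,0,0,0,0]]'
python3 -c "
from h import *
st()"
```

```text
t: 8.43
eef_pos: [0.6031, 0.0948, 0.1157]
tool_rot: [-0.0, -0.432, 0.902, 0.0]
contact_force: [1.0, -0.5, -1.9]
gripper_width: 0.129
grasp_force: 58.7
t: 8.93
eef_pos: [0.6031, 0.0948, 0.1061]
tool_rot: [-0.0, -0.432, 0.902, 0.0]
contact_force: [0.6, -0.4, -2.2]
gripper_width: 0.129
grasp_force: 58.8
t 8.93 p [603.1  94.8 106.1] yaw -128.8 zax [-0. -0. -1.] F [ 0.6 -0.4 -2.2] M [ 0.09 -0.24  0.  ] w 0.129 g 58.8 q [ 0.34  0.66 -0.83  1.78  0.58  0.97  1.73]
```

Now feeling for the land, in small steps.

```bash
python3 -m creep '[[-1,0,0,-1.5,0,0,0],[-1,0,0,0,0,0,0]]'
python3 -m creep '[[-1,0,0,-1,0,0,0],[-1,0,0,0,0,0,0]]'
python3 -m creep '[[-1,0,0,-1,0,0,0],[-1,0,0,0,0,0,0]]'
python3 -m creep '[[-1,0,0,-1,0,0,0],[-1,0,0,0,0,0,0]]'
```

```text
t: 9.18
eef_pos: [0.6031, 0.0948, 0.1047]
tool_rot: [-0.0, -0.432, 0.902, 0.0]
contact_force: [0.1, -0.4, -0.8]
gripper_width: 0.126
grasp_force: 58.7
t: 9.43
eef_pos: [0.6031, 0.0948, 0.1037]
tool_rot: [-0.0, -0.432, 0.902, 0.0]
contact_force: [0.3, -0.1, -2.0]
gripper_width: 0.127
grasp_force: 58.7
t: 9.68
eef_pos: [0.6031, 0.0948, 0.1027]
tool_rot: [-0.0, -0.432, 0.902, 0.0]
contact_force: [-0.8, -1.1, -1.4]
gripper_width: 0.127
grasp_force: 58.7
t: 9.93
eef_pos: [0.6033, 0.095, 0.1022]
tool_rot: [0.0, -0.432, 0.902, -0.0]
contact_force: [-0.2, -0.3, 2.6]
gripper_width: 0.131
grasp_force: 59.4
```

```bash
python3 -m creep '[[-1,0,0,-0.8,0,0,0],[-1,0,0,0,0,0,-0.06],[-1,0,0,0,0,0,-0.06],[-1,0,0,0,0,0,0]]'
python3 -m creep '[[-1,0,0,0,0,0,-0.06],[-1,0,0,0,0,0,-0.06],[-1,0,0,0,0,0,0]]'
python3 -c "
from h import *
st()"
```

```text
t: 10.42
eef_pos: [0.6036, 0.0952, 0.1018]
tool_rot: [0.0, -0.377, 0.926, -0.0]
contact_force: [-1.8, -0.3, 6.0]
gripper_width: 0.131
grasp_force: 59.8
t: 10.8
eef_pos: [0.6035, 0.0952, 0.1016]
tool_rot: [0.0, -0.321, 0.947, -0.0]
contact_force: [-0.9, -0.6, 5.1]
gripper_width: 0.129
grasp_force: 59.7
t 10.8 p [603.5  95.2 101.6] yaw -142.5 zax [ 0.001  0.    -1.   ] F [-0.9 -0.6  5.1] M [ 0.03  0.33 -0.01] w 0.129 g 59.7 q [ 0.3   0.64 -0.77  1.78  0.55  0.94  1.52]
```

```bash
python3 -m creep '[[-1,0,0,0,0,0,-0.07],[-1,0,0,0,0,0,-0.07],[-1,0,0,0,0,0,0]]'
python3 -m creep '[[-1,0,0,0,0,0,-0.07],[-1,0,0,0,0,0,-0.07],[-1,0,0,0,0,0,0]]'
python3 -c "
from h import *
st()"
```

```text
t: 11.18
eef_pos: [0.6036, 0.0947, 0.101]
tool_rot: [0.0, -0.255, 0.967, -0.0]
contact_force: [1.1, -0.4, 0.1]
gripper_width: 0.13
grasp_force: 58.9
t: 11.55
eef_pos: [0.6032, 0.0945, 0.1006]
tool_rot: [-0.0, -0.187, 0.982, -0.0]
contact_force: [-0.1, -0.1, -2.7]
gripper_width: 0.127
grasp_force: 58.7
t 11.55 p [603.2  94.5 100.6] yaw -158.5 zax [-0. -0. -1.] F [-0.1 -0.1 -2.7] M [-0.11 -0.29  0.  ] w 0.127 g 58.7 q [ 0.26  0.62 -0.71  1.79  0.5   0.92  1.28]
```

```bash
python3 -m creep '[[-1,0,0,0,0,0,-0.07],[-1,0,0,0,0,0,-0.07],[-1,0,0,0,0,0,0]]'
python3 -c "
from h import *
st()"
```

```text
t: 11.92
eef_pos: [0.6033, 0.0945, 0.1007]
tool_rot: [-0.0, -0.118, 0.993, -0.0]
contact_force: [1.5, -1.0, -1.9]
gripper_width: 0.135
grasp_force: 58.6
t 11.93 p [603.3  94.5 100.7] yaw -166.5 zax [-0.    -0.001 -1.   ] F [ 1.5 -1.  -1.9] M [-0.25 -0.4   0.06] w 0.135 g 58.6 q [ 0.24  0.62 -0.68  1.79  0.48  0.91  1.16]
```

Contact was lost between yaw 209° and 201°, so that is the gap. I'll back off a little and lower gently.

```bash
python3 -m creep '[[-1,0,0,0,0,0,0.12],[-1,0,0,-1,0,0,0],[-1,0,0,0,0,0,0]]'
python3 -m creep '[[-1,0,0,-1,0,0,0],[-1,0,0,0,0,0,0]]'
python3 -c "
from h import *
st()"
```

```text
t: 12.3
eef_pos: [0.6032, 0.0946, 0.0997]
tool_rot: [-0.0, -0.175, 0.985, 0.0]
contact_force: [1.6, -1.0, -1.0]
gripper_width: 0.125
grasp_force: 58.7
t: 12.55
eef_pos: [0.6031, 0.0947, 0.0989]
tool_rot: [-0.0, -0.176, 0.984, -0.0]
contact_force: [1.3, -1.1, -1.6]
gripper_width: 0.13
grasp_force: 58.6
t 12.55 p [603.1  94.7  98.9] yaw -159.8 zax [-0. -0. -1.] F [ 1.3 -1.1 -1.6] M [-0.32 -0.26  0.04] w 0.13 g 58.6 q [ 0.25  0.63 -0.7   1.79  0.5   0.91  1.26]
```

```bash
python3 -m creep '[[-1,0,0,-1.5,0,0,0],[-1,0,0,0,0,0,0]]'
python3 -m creep '[[-1,0,0,-1.5,0,0,0],[-1,0,0,0,0,0,0]]'
python3 -m creep '[[-1,0,0,-1,0,0,0],[-1,0,0,0,0,0,0]]'
python3 -c "
from h import *
st()"
```

```text
t: 12.8
eef_pos: [0.6032, 0.0948, 0.0973]
tool_rot: [-0.0, -0.176, 0.984, -0.0]
contact_force: [0.9, -0.5, -1.9]
gripper_width: 0.127
grasp_force: 58.6
t: 13.05
eef_pos: [0.6032, 0.0948, 0.0958]
tool_rot: [-0.0, -0.176, 0.984, 0.0]
contact_force: [1.1, -1.2, -2.2]
gripper_width: 0.126
grasp_force: 58.6
t: 13.3
eef_pos: [0.6032, 0.0948, 0.0949]
tool_rot: [-0.0, -0.176, 0.984, 0.0]
contact_force: [0.9, -0.5, -2.0]
gripper_width: 0.129
grasp_force: 58.7
t 13.3 p [603.2  94.8  94.9] yaw -159.8 zax [-0.  0. -1.] F [ 0.9 -0.5 -2. ] M [-0.26 -0.29 -0.03] w 0.129 g 58.7 q [ 0.25  0.63 -0.7   1.79  0.5   0.91  1.25]
```

```bash
python3 -m creep '[[-1,0,0,-1,0,0,0],[-1,0,0,0,0,0,0]]'
python3 -m creep '[[-1,0,0,-1,0,0,0],[-1,0,0,0,0,0,0]]'
python3 -c "
from h import *
st()"
```

```text
t: 13.55
eef_pos: [0.6032, 0.0948, 0.0939]
tool_rot: [0.0, -0.176, 0.984, 0.0]
contact_force: [0.9, -0.4, -1.0]
gripper_width: 0.133
grasp_force: 58.7
t: 13.8
eef_pos: [0.6034, 0.095, 0.0935]
tool_rot: [0.0, -0.176, 0.984, -0.0]
contact_force: [0.0, -1.5, 4.6]
gripper_width: 0.128
grasp_force: 59.6
t 13.8 p [603.4  95.   93.5] yaw -159.8 zax [ 0. -0. -1.] F [ 0.  -1.5  4.6] M [-0.46  0.16  0.01] w 0.128 g 59.6 q [ 0.25  0.63 -0.7   1.79  0.5   0.91  1.25]
```

It's on the drop floor (8.7 mm below the land). Screwing clockwise, following the pitch.

```bash
python3 -m creep '[[-1,0,0,-0.3,0,0,-0.08],[-1,0,0,-0.3,0,0,-0.08],[-1,0,0,-0.3,0,0,-0.08],[-1,0,0,0,0,0,0]]'
python3 -c "
from h import *
st()"
```

```text
t: 14.3
eef_pos: [0.6038, 0.0955, 0.0933]
tool_rot: [0.001, -0.056, 0.998, 0.0]
contact_force: [-0.6, -1.0, 8.1]
gripper_width: 0.127
grasp_force: 60.1
t 14.3 p [603.8  95.5  93.3] yaw -173.6 zax [ 0.002  0.    -1.   ] F [-0.6 -1.   8.1] M [-0.23  0.31 -0.05] w 0.127 g 60.1 q [ 0.21  0.62 -0.64  1.79  0.46  0.89  1.04]
```

```bash
python3 -m creep '[[-1,0,0,-0.3,0,0,-0.08],[-1,0,0,-0.3,0,0,-0.08],[-1,0,0,-0.3,0,0,-0.08],[-1,0,0,0,0,0,0]]'
python3 -c "
from h import *
st()"
```

```text
t: 14.8
eef_pos: [0.6041, 0.0954, 0.0928]
tool_rot: [0.001, 0.064, 0.998, 0.0]
contact_force: [-1.9, -1.9, 9.9]
gripper_width: 0.132
grasp_force: 60.4
t 14.8 p [604.1  95.4  92.8] yaw 172.7 zax [ 0.002  0.    -1.   ] F [-1.9 -1.9  9.9] M [-0.49  0.3  -0.02] w 0.132 g 60.4 q [ 0.17  0.6  -0.59  1.8   0.42  0.87  0.83]
```

```bash
python3 -m creep '[[-1,0,0,-0.2,0,0,-0.08],[-1,0,0,-0.2,0,0,-0.08],[-1,0,0,-0.2,0,0,-0.08],[-1,0,0,-0.2,0,0,-0.08],[-1,0,0,0,0,0,0]]'
python3 -c "
from h import *
st()"
```

```text
t: 15.42
eef_pos: [0.604, 0.0953, 0.0917]
tool_rot: [0.001, 0.222, 0.975, 0.0]
contact_force: [-1.1, -1.9, 9.0]
gripper_width: 0.131
grasp_force: 60.1
t 15.43 p [604.   95.3  91.7] yaw 154.4 zax [ 0.002  0.    -1.   ] F [-1.1 -1.9  9. ] M [-0.47  0.19 -0.04] w 0.131 g 60.1 q [ 0.12  0.59 -0.51  1.8   0.37  0.85  0.56]
```

```bash
python3 -m creep '[[-1,0,0,-0.2,0,0,-0.08],[-1,0,0,-0.2,0,0,-0.08],[-1,0,0,-0.2,0,0,-0.08],[-1,0,0,0,0,0,0]]'
python3 -c "
from h import *
st()"
```

```text
t: 15.92
eef_pos: [0.6039, 0.0952, 0.0909]
tool_rot: [0.001, 0.337, 0.941, 0.0]
contact_force: [-0.3, -0.6, 7.2]
gripper_width: 0.129
grasp_force: 59.9
t 15.93 p [603.9  95.2  90.9] yaw 140.6 zax [ 0.002  0.    -1.   ] F [-0.3 -0.6  7.2] M [-0.44  0.19 -0.02] w 0.129 g 59.9 q [ 0.08  0.58 -0.45  1.8   0.33  0.84  0.35]
```

```bash
python3 -m creep '[[-1,0,0,-0.3,0,0,-0.08],[-1,0,0,-0.3,0,0,-0.08],[-1,0,0,-0.3,0,0,-0.08],[-1,0,0,0,0,0,0]]'
python3 -c "
from h import *
st()"
```

```text
t: 16.42
eef_pos: [0.6039, 0.0951, 0.0899]
tool_rot: [0.001, 0.447, 0.894, 0.0]
contact_force: [-1.3, -1.1, 7.3]
gripper_width: 0.126
grasp_force: 60.0
t 16.43 p [603.9  95.1  89.9] yaw 126.8 zax [ 0.002  0.    -1.   ] F [-1.3 -1.1  7.3] M [-0.44  0.21 -0.06] w 0.126 g 60.0 q [ 0.04  0.57 -0.4   1.81  0.29  0.82  0.14]
```

```bash
python3 -m creep '[[-1,0,0,-0.3,0,0,-0.08],[-1,0,0,-0.3,0,0,-0.08],[-1,0,0,0,0,0,0]]'
python3 -c "
from h import *
st()"
```

```text
t: 16.8
eef_pos: [0.6041, 0.0952, 0.0895]
tool_rot: [0.001, 0.517, 0.856, 0.001]
contact_force: [-0.3, -0.9, 7.8]
gripper_width: 0.131
grasp_force: 60.0
t 16.8 p [604.1  95.2  89.5] yaw 117.7 zax [ 0.002  0.    -1.   ] F [-0.3 -0.9  7.8] M [-0.44  0.27 -0.03] w 0.131 g 60.0 q [ 0.01  0.56 -0.36  1.81  0.26  0.81  0.01]
```

```bash
python3 -m creep '[[-1,0,0,-0.2,0,0,-0.06],[-1,0,0,0,0,0,-0.04],[-1,0,0,0,0,0,0]]'
python3 -c "
from h import *
st()"
```

```text
t: 17.18
eef_pos: [0.604, 0.0952, 0.0894]
tool_rot: [0.001, 0.559, 0.829, 0.001]
contact_force: [-1.5, -2.3, 9.4]
gripper_width: 0.133
grasp_force: 60.3
t 17.18 p [604.   95.2  89.4] yaw 112.0 zax [ 0.002  0.    -1.   ] F [-1.5 -2.3  9.4] M [-0.43  0.36 -0.06] w 0.133 g 60.3 q [-0.01  0.56 -0.33  1.81  0.24  0.81 -0.08]
```

```bash
python3 -m creep '[[-1,0,0,0,0,0,-0.06],[-1,0,0,0,0,0,0]]'
python3 - <<'E'
from h import *
st()
a=[]
for n in('scene','side'):
    r,d=read_camera(n);c=(410,205) if n=='scene' else (305,170)
    a.append(cv2.resize(r[c[1]-65:c[1]+65,c[0]-50:c[0]+50],None,fx=4,fy=4,interpolation=cv2.INTER_CUBIC))
save('mid2',np.hstack(a))
E
```

```text
t: 17.42
eef_pos: [0.604, 0.0952, 0.0894]
tool_rot: [0.001, 0.584, 0.812, 0.001]
contact_force: [-1.7, -1.7, 9.4]
gripper_width: 0.132
grasp_force: 60.3
t 17.43 p [604.   95.2  89.4] yaw 108.5 zax [ 0.002  0.    -1.   ] F [-1.7 -1.7  9.4] M [-0.38  0.38 -0.04] w 0.132 g 60.3 q [-0.02  0.56 -0.32  1.81  0.23  0.81 -0.13]
```

View pics/mid2.png

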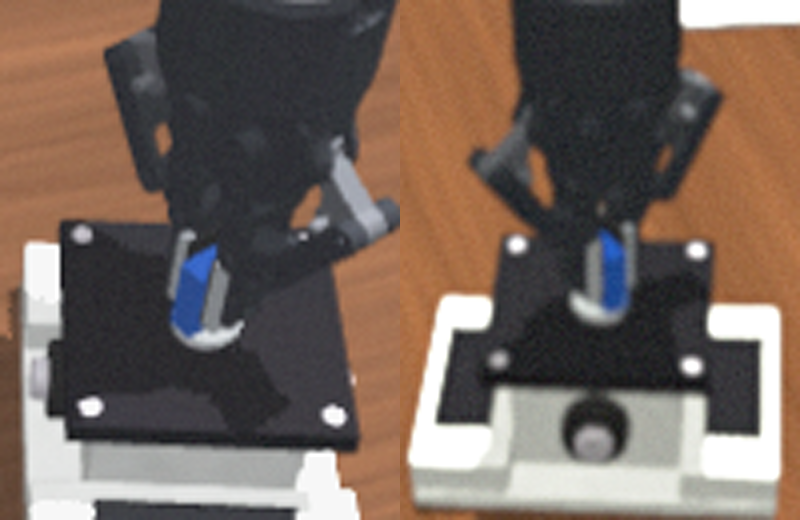

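The flange sits flush on the plate (flange at scene crop (207,335) and side crop (600,305)). Height stayed at 89.4 mm through the last turns, as expected. I'll unload the press, release and back off straight up.

```bash
python3 -m creep '[[-1,0,0,2.3,0,0,0],[-1,0,0,0,0,0,0]]' 20
python3 -m creep '[[-0.4,0,0,0,0,0,0],[-0.2,0,0,0,0,0,0],[0,0,0,0,0,0,0],[0,0,0,0,0,0,0],[0,0,0,0,0,0,0]]'
python3 -m creep '[[0,0,0,5,0,0,0],[0,0,0,15,0,0,0],[0,0,0,40,0,0,0],[0,0,0,40,0,0,0],[0,-40,-20,10,0,0,0]]'
python3 -m creep '[[0,-40,-20,10,0,0,0],[0,0,0,0,0,0,0],[0,0,0,0,0,0,0]]'
python3 - <<'E'
from h import *
st()
a=[]
for n in('scene','side'):
    r,d=read_camera(n);P=cloud(n,d);c=(410,205) if n=='scene' else (305,170)
    a.append(cv2.resize(r[c[1]-65:c[1]+65,c[0]-50:c[0]+50],None,fx=4,fy=4,interpolation=cv2.INTER_CUBIC))
    h=cv2.cvtColor(r,cv2.COLOR_RGB2HSV);m=cv2.inRange(h,(100,150,80),(125,255,255))>0
    m&=np.linalg.norm(P[...,:2]-[.604,.095],axis=-1)<.05
    q=P[m];t=q[q[:,2]>np.percentile(q[:,2],97)-.004];print(n,t.mean(0),np.percentile(q[:,2],97))
save('end',np.hstack(a))
E
```

```text
t: 17.77
eef_pos: [0.6033, 0.0949, 0.0903]
tool_rot: [0.0, 0.584, 0.812, 0.0]
contact_force: [0.3, -0.6, -0.6]
gripper_width: 0.13
grasp_force: 58.6
t: 18.4
eef_pos: [0.6032, 0.0949, 0.0904]
tool_rot: [-0.0, 0.584, 0.812, 0.0]
contact_force: [0.3, 0.3, 0.0]
gripper_width: 0.498
grasp_force: 0.0
t: 19.02
eef_pos: [0.5666, 0.077, 0.2048]
tool_rot: [0.002, 0.583, 0.812, 0.004]
contact_force: [-0.6, -0.3, 0.8]
gripper_width: 0.499
grasp_force: 0.0
t: 19.4
eef_pos: [0.524, 0.0552, 0.2115]
tool_rot: [0.001, 0.584, 0.812, 0.001]
contact_force: [1.1, 0.6, 0.2]
gripper_width: 0.504
grasp_force: 0.0
t 19.4 p [524.   55.2 211.5] yaw 108.6 zax [ 0.002  0.    -1.   ] F [1.1 0.6 0.2] M [-0.   -0.02  0.02] w 0.504 g 0.0 q [ 0.09  0.28 -0.37  1.91  0.12  0.97 -0.01]
scene [0.60490153 0.09443616 0.1184752 ] 0.11970470637991332
side [0.60233374 0.09038335 0.11685324] 0.11810266306661459
```

View pics/end.png

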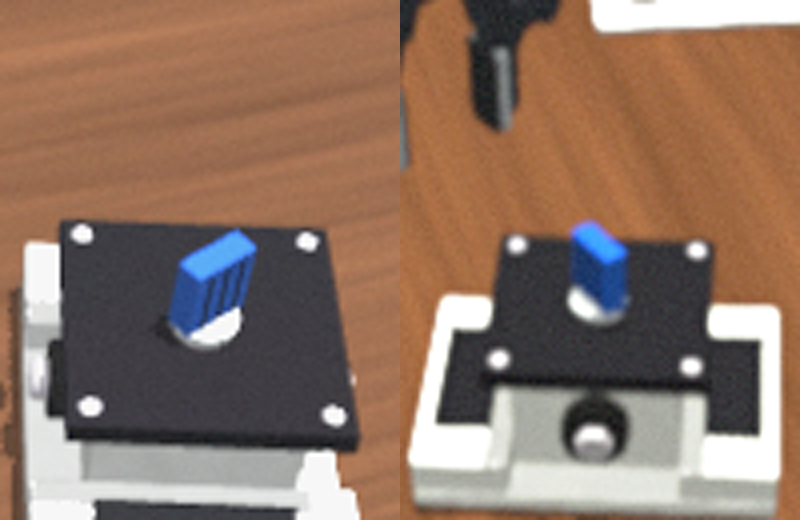

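```bash
python3 -c "
from station import *
print(hand_in())"
```

```text
the job is handed in; nothing more can be done
None
```

The blue-handled screw is turned home in the well with its flange flush on the stage plate, the arm let go and backed clear, and I handed the job in at about 19.5 s; the hand-in call did not report a verdict.

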